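Stand the sanding stick up in its row

TASK

One hand sanding stick (a turned wooden handle with a rubber ball on top and a square rubber sole) still lies in the parts bin, next to an uncarved blank. Pick it up, press its sole on the bench top so that it pivots in the fingers until it is held upright, ball up, with the gripper pointing straight down, and then stand it on its sole on the paper square in the row on the storage board, square with the board, and let go. Leave the other sticks, the blank and everything else on the bench where they are.

Things in the scene. Friction and masses are not known exactly. Their poses are not given: they have to be found in the camera images.
- stick: The workpiece, 135 mm long, about 90 g. Origin at mid-length on its axis; own z runs from sole to ball. z -67.5 to -61.5 mm: flat black rubber sole, 36 mm square; to -43.5 wooden block 36 mm square, faces square to own x, y; to +36 round stem 18-29 mm across; then a black rubber ball 36 mm across, up to +67.5. Lies on a side in a bin compartment, ball not towards the robot. Rubber grips well.
- stick_ball (a point): Centre of the stick's rubber ball, 36 mm across, a good place to pinch: on the axis, 117 mm from the sole. Pinched here at 20 N the stick keeps its angle under its own weight, turns about the ball when its sole is pushed crosswise with about 2 N, may spring back a few degrees, and slips in the fingers above some 20 N. 25 mm is free beside it for each finger.
- blank: Uncarved square stick 28 x 28 x 110 mm of pale wood, origin at its centre, z along it; lies in the other compartment. Not to be used.
- bin: Fixed plywood bin, 177 (own x) x 349 (own y) x 32 mm high, open on top, walls and floor 5 mm thick, one divider 5 mm thick across the middle (at own y=0) makes two compartments 167 x 167 mm. Origin at the centre of its underside on the bench.
- board: Fixed storage board of brown wood, 110 (own x) x 230 (own y) x 18 mm thick, origin at the centre of its underside on the bench. Three places in a row along its own y axis at y = -70, 0, +70 mm.
- spot: Flat paper square, 46 mm on a side, on the board at the one free place of the row. Origin at its centre at the board's top surface (18 mm above the bench), axes as the board.
- post_a: Sanding stick just like the workpiece, loose, standing upright on its sole at another place of the row. Origin at mid-height, 67.5 mm above the board's top.
- post_b: As post_a, at the remaining place.
- jar: Small closed glue jar, 48 mm diameter, 60 mm high, standing loose on the bench between bin and board. Origin at the centre of its underside.
- mallet: Carver's mallet lying on the bench beyond the work, 220 mm long along own x: head 90 x 60 x 50 mm at +x, handle 24 mm thick to -x. Origin at mid-length on the bench.
- gouge: Gouge lying on the bench beyond the work, 205 mm long along own x (steel blade to +x), up to 28 mm thick, origin at mid-length on the bench.
- brush: Flat brush lying on the bench beyond the work, 200 mm long along own x, ferrule 42 mm wide, 20 mm high. Origin at mid-length on the bench.
- table: The wooden bench top, fixed, surface at z = 0. Rigid.
Things that resemble listed ones, but are neither listed nor needed, are in the scene too. Leave any purple look-alike of the post_a alone.

How it is judged (in metres and radians):
On the way, in this order (a step that is already met when the one before it is completed fails the run):
1. the stick is pinched and its sole is pressed on the bench top while it or the gripper still leans (contact force between stick and the fingers above 2 N and contact force between stick and table above 0.5 N and angle between stick's own z axis and vertical below 1.35 rad and (angle between stick's own z axis and vertical above 0.22 rad or angle between the grasp point's own z axis and vertical below 2.8 rad)), for 0.1 s.
2. it is held upright, ball up, by the fingers pointing down (contact force between stick and the fingers above 2 N and angle between stick's own z axis and vertical below 0.2 rad and angle between the grasp point's own z axis and vertical above 2.85 rad), for 0.2 s.
At the end, for the whole second after the job is handed in: The stick stands released and at rest on its sole on the board, ball up (tilt under 0.06 rad), its axis within 12 mm of the paper square's centre, its faces square to the board within 0.2 rad; the two other sticks still stand (horizontal distance between stick and spot below 0.012 m and angle between each of stick, post_a, post_b's own z axis and vertical below 0.06 rad and z of stick in the frame of spot between 0.0645 and 0.0705 m and (angle between the x axis of stick and the x axis of board, either way round below 0.2 rad or angle between the x axis of stick and the y axis of board, either way round below 0.2 rad) and linear speed of stick below 0.01 m/s and contact force between stick and the fingers below 0.05 N); the robot touches nothing.
It fails at once if another sanding stick is shifted by over 10 mm or knocked over (distance of any of post_a, post_b from where it was at the start of the episode above 0.01 m).
It fails at once if the blank is shifted by over 20 mm (distance of blank from where it was at the start of the episode above 0.02 m).
It fails at once if jar, mallet, gouge or brush is shifted by over 20 mm (distance of any of jar, mallet, gouge, brush from where it was at the start of the episode above 0.02 m).
It also fails if it takes over 69 s, if anything falls off the work surface, if the arm or the gripper's body presses on something with over 40 N, if the wrist force passes 120 N, or if a joint passes its speed limit or range.

ROBOT

A 7-joint arm with a two-finger parallel gripper is mounted at the origin on the work surface. World frame = base frame: x ahead of the robot, y to its left, z up, the work surface at z = 0. Lengths are in mm, angles in rad, forces in N, time in s.
With the tool pointing down it reaches from about 400 to 925 mm from the base axis. Payload 5.6 kg.
Tool frame: the origin (TCP) lies midway between the tips of the shut fingers; the grasp point (between the pads) lies 19 mm behind it (grasp_offset is the distance from the TCP to the grasp point, in mm); z points along the fingers, y is the line along which they close (so a half turn about z gives the same grasp; the last joint's range is limited). The gripper opens to 85 mm and grips with 20 to 120 N. Pads are 22 mm wide; open, the fingers measure 114 mm over their backs; the gripper's body (76 mm by 85 mm) begins 54 mm behind the grasp point. The pads swing forward as they close: fully open they stand 13 mm farther back than shut.
Start: joints at [-1.246, 0.468, -0.012, 1.603, 0.006, 1.071, -0.056], TCP at [233.756, 606.52, 231.29] pointing down, gripper open.
Joint ranges: [-2.53, 2.53], [-0.31, 2.02], [-1.57, 1.55], [0.28, 2.44], [-1.29, 4.43], [0.15, 1.84], [-2.92, 2.92]. Speed limits (rad/s): [2.57, 2.57, 3.14, 3.14, 3.14, 3.14, 3.14].

INTERFACE

Orientations are given as a unit quaternion [w, x, y, z].
In Python, from workcell import state, read_camera, camera_info, sign_off, grasp_offset gives the robot as it stands. The module is installed in compiled form; this text tells all that it offers.
- The arm moves only by the shell command python3 -m inch 'ROWS' [OPENING] [FORCE]. ROWS is JSON, a list of rows, each a list of 4 numbers: the shift along the tool's x, y, z in cm, then the turn about the tool's z in rad. A call has exactly 8 rows; each row is the pose to reach, as a shift and turn from the pose commanded when the call began, along the tool's axes at that moment; what a row does not reach only later rows make up. A row lasts 1/12 s, in which the tool goes at most 41.7 mm and 7.16 degrees, less where a joint would pass 70% of its speed; a pose out of reach is approached as far as the arm can. A call with a gripper value outside its range is refused whole. OPENING is the opening, from 0 (shut) to 1 (fully open), set as the call begins (- or left out, the last holds). The fingers move at their own pace and stop on an object; FORCE is the grip in N (left out, the last holds). Time passes only in rows, so rows that repeat a pose let the fingers close, or fill a call up. It gives the time, the measured TCP pose, the force, the opening and the grip force at its end, in the units of the state.
- state(): the state, without advancing time (a new reading comes with each control period).
- read_camera(name): name is "scene" or "side" or "wrist"; returns (picture, depth): 400x640x3 uint8, blue, green, red; 400x640 float32, mm along the optical axis (not along the pixel's ray), 0 where there is no reading.
- camera_info(name): a dict with "fx", "fy", "cx", "cy" (pixels), "camera_from_world" (4x4, takes a point from world to camera coordinates); the wrist camera has in their place "hand_eye" (4x4, takes a point from camera to tool coordinates, whose origin is the TCP and whose axes are the flange's). Camera axes: x right, y down, z forward; pixel columns grow to the right and rows downward; lengths in mm; the calibration is good to about 2 mm. A picture is of the moment at which its call begins: read the wrist's pose just before it. camera_info takes no time and is no camera call.
- sign_off(): hands the job in; it is judged then, once.
The state is a dict: "time": time; "joints": joint angles; "joint_velocities": joint speeds; "joint_efforts": joint torques, N m; "tool_pos": TCP position; "ee_rot": TCP orientation; "wrist_force": force on the tool from outside, world axes, zero at the start; "torque": the same for the moment, N m; "opening": opening from 0.0 (shut) to 1.0 (fully open); "finger_force": force on a finger pad.
Only numpy, scipy, OpenCV 4.12 (cv2) and the standard library are available. Lean on these libraries where they do the work, as an engineer would, in place of code of your own. Each camera call takes 0.05 s, during which the arm holds its last target. There are 200 camera calls.

## Working session

There is one attempt and no reset: what is moved stays moved. The work goes in short steps, Python scripts to look and compute and a shell command to move; the robot and the scene stay as the last step left them, time stands still between calls to the robot, and variables do not carry over. Pictures are saved under pics/ and viewed, at most 10 in all, crops included, and the job is handed in when it is done.

```bash
mkdir -p pics
cat > h.py <<'E'
import numpy as np, cv2
from workcell import *
from scipy.spatial.transform import Rotation as R
def save(n,f):
    p,d=read_camera(n); cv2.imwrite(f'pics/{f}.png',p); np.save(f'pics/{f}.npy',d); return p,d
def T():
    s=state(); M=np.eye(4); q=s['ee_rot']; M[:3,:3]=R.from_quat([q[1],q[2],q[3],q[0]]).as_matrix(); M[:3,3]=s['tool_pos']; return M
def wfc(n,M=None):
    i=camera_info(n)
    return np.linalg.inv(np.array(i['camera_from_world'])) if n!='wrist' else M@np.array(i['hand_eye'])
def ray(n,u,v,z,M=None):
    i=camera_info(n); W=wfc(n,M); d=W[:3,:3]@[(u-i['cx'])/i['fx'],(v-i['cy'])/i['fy'],1]; o=W[:3,3]
    return o+d*(z-o[2])/d[2]
def cloud(n,d,M=None):
    i=camera_info(n); W=wfc(n,M); v,u=np.mgrid[:400,:640]
    P=np.stack([(u-i['cx'])/i['fx']*d,(v-i['cy'])/i['fy']*d,d],-1)
    return P@W[:3,:3].T+W[:3,3]
E
python3 - <<'E'
from h import *
print(state()); print(grasp_offset if not callable(grasp_offset) else grasp_offset())
for n in('scene','side'): save(n,n); print(n,np.round(wfc(n),2).tolist())
print(camera_info('wrist'))
a=[cv2.imread(f'pics/{n}.png') for n in('scene','side')]
M=T();print(M.round(3).tolist()); save('wrist','w0')
E
```

```text
{'time': 0.0, 'joints': array([-1.24599703,  0.46840009, -0.0115897 ,  1.60362861,  0.00601407,
        1.07137994, -0.05627291]), 'joint_velocities': array([-0.00133768,  0.00149223, -0.00105577,  0.00037656,  0.00065567,
       -0.0015269 ,  0.00058552]), 'joint_efforts': array([-9.89020373e-04, -5.32383335e+01,  2.07301177e-02, -2.51303834e+01,
        1.13863143e-02,  7.89482554e-03,  1.91830799e-05]), 'tool_pos': array([233.5911776 , 605.9817317 , 230.32138024]), 'ee_rot': array([-9.24664849e-05,  1.82885331e-01,  9.83133847e-01, -8.86158199e-04]), 'wrist_force': array([-0.56748705,  0.31369933,  0.16603623]), 'torque': array([-0.01104048,  0.02919946,  0.04561545]), 'finger_force': 0.0, 'opening': 1.0024900085338468}
18.700000000000003
scene [[-0.29, 0.81, -0.51, 1135.23], [0.96, 0.25, -0.15, 162.86], [0.01, -0.53, -0.85, 1034.4], [0.0, 0.0, 0.0, 1.0]]
side [[0.99, -0.08, 0.1, 458.16], [-0.13, -0.57, 0.81, -839.59], [-0.0, -0.82, -0.57, 690.53], [0.0, 0.0, 0.0, 1.0]]
{'fx': 304.2571211416212, 'fy': 304.2571211416212, 'cx': 315.2093416148937, 'cy': 204.02277089305983, 'hand_eye': array([[ 3.23074627e-04, -9.48668988e-01, -3.16270529e-01,
         8.18809973e+01],
       [ 9.99999948e-01,  3.11380896e-04,  8.75111884e-05,
         3.03348528e-01],
       [ 1.54614503e-05, -3.16270541e-01,  9.48669039e-01,
        -1.43007133e+02],
       [ 0.00000000e+00,  0.00000000e+00,  0.00000000e+00,
         1.00000000e+00]])}
[[-0.933, 0.36, -0.0, 233.595], [0.36, 0.933, -0.002, 606.031], [-0.0, -0.002, -1.0, 230.444], [0.0, 0.0, 0.0, 1.0]]
```

View pics/scene.png

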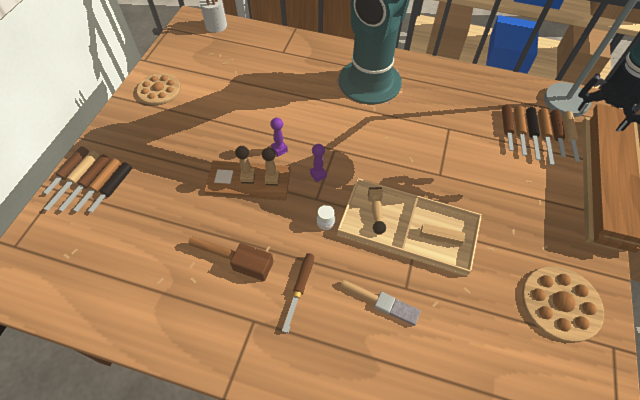

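View pics/side.png

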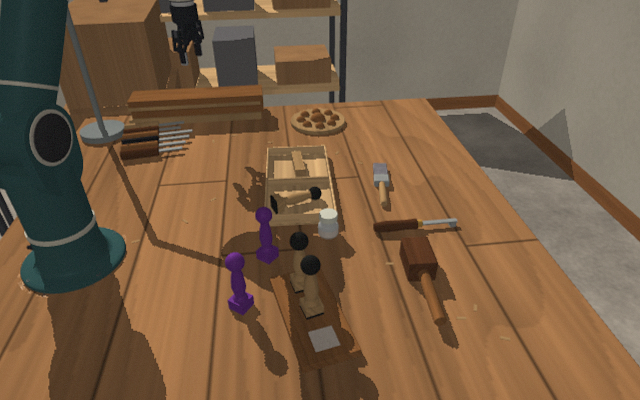

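The scene view shows the bin at about (410,225), with the stick's ball at (379,227), its sole at (375,190) and the blank on the right. The board is at about (248,180), with paper at (224,176) and two posts beside it. The jar is at (326,217), and purple look-alikes stand at (280,140) and (318,165).

Next I measure these positions.

Run:
```python
from h import *
for n in('scene','side'):
    p=cv2.imread(f'pics/{n}.png'); d=np.load(f'pics/{n}.npy'); C=cloud(n,d)
    hsv=cv2.cvtColor(p,cv2.COLOR_BGR2HSV)
    roi={'scene':(150,290,200,490),'side':(140,380,220,380)}[n]
    def comps(mask,name,amin=40):
        m=np.zeros((400,640),np.uint8); a,b,c,e=roi; m[a:b,c:e]=mask[a:b,c:e]
        k,l,s,ce=cv2.connectedComponentsWithStats(m.astype(np.uint8))
        for i in range(1,k):
            if s[i,4]>=amin:
                q=C[(l==i)&(d>0)]; 
                print(n,name,s[i].tolist(),ce[i].round(1),'med',np.median(q,0).round(),'min',np.percentile(q,3,axis=0).round(),'max',np.percentile(q,97,axis=0).round())
                if name=='paper':
                    r=cv2.minAreaRect(np.argwhere(l==i)[:,::-1].astype(np.float32)); print([ray(n,*x,18).round(1).tolist() for x in cv2.boxPoints(r)], ray(n,*ce[i],18).round(1))
    comps(hsv[...,2]<50,'dark')
    comps((hsv[...,1]<45)&(hsv[...,2]>130),'paper')
    # height based
    z=C[...,2]
    for zz in((27,37),(15,21)):
        comps((z>zz[0])&(z<zz[1])&(d>0),f'z{zz}',100)
```

```text
scene paper [215, 170, 18, 13, 190] [223.3 176. ] med [ 521. -305.   19.] min [ 502. -327.   16.] max [ 543. -284.   23.]
[[544.5, -322.2, 18.0], [500.0, -334.0, 18.0], [497.1, -289.0, 18.0], [541.5, -278.1, 18.0]] [ 520.9 -305.7   18. ]
scene paper [317, 205, 18, 25, 353] [325.6 217.1] med [584.  17.  58.] min [556.  -4.  12.] max [596.  35.  64.]
[[534.9, -21.2, 18.0], [521.2, 23.3, 18.0], [593.2, 43.9, 18.0], [606.4, 0.8, 18.0]] [564.7  12.2  18. ]
scene z(27, 37) [338, 178, 144, 95, 948] [413.  225.4] med [541. 235.  32.] min [428.  58.  27.] max [614. 405.  36.]
scene z(27, 37) [369, 195, 17, 39, 253] [377.  212.4] med [517. 142.  34.] min [467. 117.  28.] max [571. 170.  37.]
scene z(27, 37) [421, 223, 44, 20, 441] [442.7 232.7] med [529. 320.  33.] min [513. 268.  28.] max [542. 371.  37.]
scene z(27, 37) [200, 240, 34, 19, 226] [216.7 249.5] med [ 748. -221.   35.] min [ 733. -265.   28.] max [ 756. -180.   37.]
scene z(15, 21) [204, 161, 87, 37, 1688] [245.2 180.2] med [ 521. -244.   19.] min [ 447. -343.   16.] max [ 572. -128.   21.]
side dark [310, 187, 11, 13, 107] [315.
[... 1095 characters left out ...]
 z(27, 37) [291, 151, 14, 22, 205] [297.6 161.3] med [526. 311.  32.] min [513. 262.  28.] max [540. 368.  35.]
side z(27, 37) [270, 188, 51, 19, 255] [297.  196.6] med [509. 134.  32.] min [446. 103.  27.] max [568. 154.  36.]
side z(27, 37) [272, 213, 47, 5, 107] [294.5 214.6] med [497.  58.  30.] min [447.  54.  27.] max [550.  62.  33.]
side z(15, 21) [373, 163, 7, 20, 121] [376.3 172.2] med [742. 248.  17.] min [728. 196.  15.] max [757. 297.  21.]
side z(15, 21) [267, 178, 62, 13, 124] [295.4 181.2] med [512. 228.  18.] min [435. 210.  15.] max [597. 234.  21.]
side z(15, 21) [270, 268, 91, 101, 4271] [314.4 323.8] med [ 510. -278.   18.] min [ 447. -350.   16.] max [ 570. -147.   20.]
```

Run:
```python
import cv2,numpy as np
a=cv2.imread('pics/scene.png')[165:285,200:490]; b=cv2.imread('pics/side.png')[140:380,220:380]
a=cv2.resize(a,None,fx=2.7,fy=2.7,interpolation=2);cv2.imwrite('pics/z1.png',a)
```

```text
(no output)
```

View pics/z1.png

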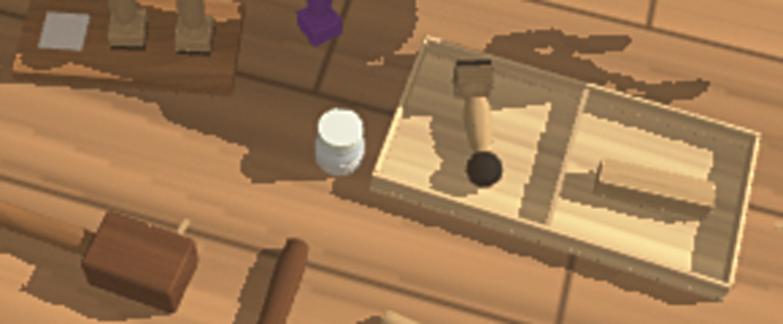

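The crop shows the ball at about full-image (379.3,227.6) and the sole at the near wall around (375,191). The paper is at (223.5,176).

Run:
```python
from h import *
print('ball',ray('scene',379.3,227.6,23),ray('side',315.2,192.7,23))
print('sole top edge',ray('scene',200+474/2.7,165+63/2.7,40))
Z=lambda u,v,z:ray('scene',200+u/2.7,165+v/2.7,z).round(1)
print('bin corners',Z(427,40,32),Z(758,134,32),Z(727,296,32),Z(373,187,32))
print('divider',Z(584,88,32),Z(546,228,32))
print('board',Z(30,-5,18),Z(15,72,18),Z(232,87,18))
i=camera_info('scene')
```

```text
ball [556.45746051 157.96778474  23.        ] [559.18623326 156.40930463  23.        ]
sole top edge [448.82522226 120.93606184  40.        ]
bin corners [429.6  67.3  32. ] [442.9 409.2  32. ] [625.3 399.5  32. ] [612.4  60.1  32. ]
divider [440.1 234.3  32. ] [606.4 227.9  32. ]
board [ 489.  -358.2   18. ] [ 584.9 -331.3   18. ] [ 536.1 -111.    18. ]
```

```bash
python3 -m inch '[[-2.5,-1.6,0,0],[-5.5,-3.6,0,0],[-8.5,-5.6,0,0],[-11.5,-7.5,0,0],[-14.5,-9.5,0,0],[-17.5,-11.5,0,0],[-20.5,-13.4,0,0],[-23.5,-15.3,0,0]]'; python3 -m inch '[[-3,-2,0.5,-0.1],[-6,-4,1,-0.2],[-9,-6,1.5,-0.3],[-12,-8,2,-0.4],[-15,-9.8,2.5,-0.5],[-18,-11.7,3,-0.6],[-21,-13.6,3,-0.7],[-22.9,-14.9,3,-0.7]]'
python3 -m inch '[[0,0,0,0],[0,0,0,0],[0,0,0,0],[0,0,0,0],[0,0,0,0],[0,0,0,0],[0,0,0,0],[0,0,0,0]]'
python3 - <<'E'
from h import *
M=T(); print(M.round(3).tolist()); save('wrist','w1'); np.save('pics/M1.npy',M)
E
```

```text
time: 0.82
tool_pos: [398.7, 377.6, 231.2]
ee_rot: [-0.0, 0.183, 0.983, -0.0]
wrist_force: [0.2, -0.1, -0.3]
opening: 1.001
finger_force: 0.0
time: 1.48
tool_pos: [559.8, 153.8, 200.7]
ee_rot: [-0.0, -0.166, 0.986, -0.001]
wrist_force: [-0.2, -0.6, -0.3]
opening: 1.005
finger_force: 0.0
time: 2.15
tool_pos: [557.9, 158.4, 201.4]
ee_rot: [0.0, -0.166, 0.986, 0.0]
wrist_force: [-0.9, 0.0, -1.2]
opening: 1.0
finger_force: 0.0
[[-0.945, -0.327, 0.0, 557.91], [-0.327, 0.945, 0.0, 158.373], [-0.0, 0.0, -1.0, 201.382], [0.0, 0.0, 0.0, 1.0]]
```

View pics/w1.png

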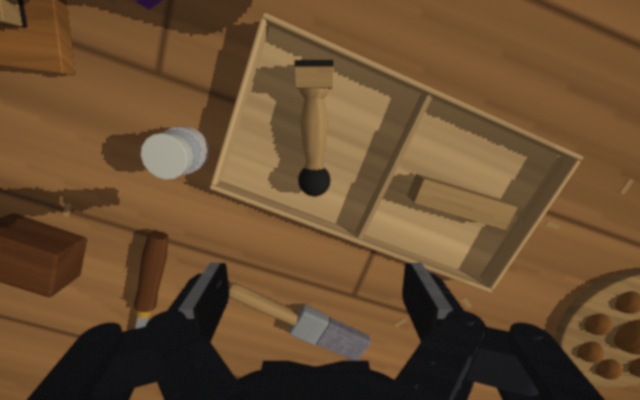

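The wrist view shows the ball at (314,181) and the sole edge at (314,63). The bin corners are at (265,16), (580,157), (492,289) and (213,188), and the jar is at (173,152).

Run:
```python
from h import *
M=np.load('pics/M1.npy'); p=cv2.imread('pics/w1.png')
m=(p.max(2)<45).astype(np.uint8); m[:40]=0; m[215:]=0; m[:,:280]=0; m[:,350:]=0
k,l,s,c=cv2.connectedComponentsWithStats(m)
for i in range(1,k):
    if s[i,4]>40: print(s[i],c[i], ray('wrist',*c[i],23,M).round(1), M[:3,:3].T@(ray('wrist',*c[i],23,M)-M[:3,3]))
r=lambda u,v,z:ray('wrist',u,v,z,M).round(1)
print([r(*q,32) for q in((265,16),(580,157),(492,289),(213,188),(427,95),(358,236))])
print('block corners top z41', r(295,66,41),r(333,66,41),r(297,87,41),r(332,87,41))
print('jar top',r(164,154,60))
d=np.load('pics/w1.npy'); C=cloud('wrist',d,M); print(C[181,314],C[75,314],C[100,260],C[88,270])
```

```text
[296  61  36   4 144] [313.5  62.5] [446.6 118.8  23. ] [118.2061898   -1.04959138 178.35927721]
[299 169  30  26 626] [313.34345048 181.19488818] [557.9 156.9  23. ] [  0.54052429  -1.3909791  178.38154571]
[array([425.8,  65.6,  32. ]), array([441.7, 407.3,  32. ]), array([611.1, 400.8,  32. ]), array([597.7,  57.8,  32. ]), array([438.7, 232.2,  32. ]), array([599.1, 224.1,  32. ])]
block corners top z41 [456.8 104.5  41. ] [445.4 137.3  41. ] [473.2 111.8  41. ] [462.5 142.6  41. ]
jar top [569.9  13.8  60. ]
[553.09018813 156.06704071  41.21535338] [458.33646783 123.38830689  42.0233032 ] [497.24629457  76.56806154   5.99883767] [482.4686716   82.98758351   4.72995962]
```

```bash
python3 -m inch '[[0.05,-0.1,2.5,0],[0.05,-0.1,5,0],[0.05,-0.1,7.5,0],[0.05,-0.1,10,0],[0.05,-0.1,12.5,0],[0.05,-0.1,15,0],[0.05,-0.1,16,0],[0.05,-0.1,16,0]]' 0.8 20
python3 -m inch '[[0,0,0.8,0],[0,0,1.6,0],[0,0,2.4,0],[0,0,3,0],[0,0,3.6,0],[0,0,3.6,0],[0,0,3.6,0],[0,0,3.6,0]]'
python3 -m inch '[[0,0,0,0],[0,0,0,0],[0,0,0,0],[0,0,0,0],[0,0,0,0],[0,0,0,0],[0,0,0,0],[0,0,0,0]]' 0 20
python3 -m inch '[[0,0,0,0],[0,0,0,0],[0,0,0,0],[0,0,0,0],[0,0,0,0],[0,0,0,0],[0,0,0,0],[0,0,0,0]]' 0 20
```

```text
time: 2.87
tool_pos: [556.1, 156.2, 38.9]
ee_rot: [-0.002, -0.165, 0.986, -0.0]
wrist_force: [-0.4, 0.1, 0.3]
opening: 0.802
finger_force: 0.0
time: 3.53
tool_pos: [558.2, 156.8, 5.5]
ee_rot: [0.0, -0.165, 0.986, 0.0]
wrist_force: [0.3, 0.1, -0.2]
opening: 0.8
finger_force: 0.0
time: 4.2
tool_pos: [558.3, 156.7, 5.6]
ee_rot: [0.0, -0.165, 0.986, 0.0]
wrist_force: [-0.7, -1.2, 3.5]
opening: 0.407
finger_force: 19.8
time: 4.87
tool_pos: [558.3, 156.8, 5.6]
ee_rot: [0.0, -0.165, 0.986, 0.0]
wrist_force: [0.0, -1.4, 4.7]
opening: 0.41
finger_force: 19.9
```

```bash
python3 -m inch '[[0,0,-0.2,0],[-0.2,0,-0.5,0],[-0.6,0,-0.5,0.06],[-0.6,0,-0.5,0.14],[-0.6,0,-0.5,0.22],[-0.6,0,-0.5,0.3],[-0.6,0,-0.5,0.377],[-0.6,0,-0.5,0.377]]'
python3 - <<'E'
from h import *
save('side','s2');M=T(); print(M.round(3).tolist(),state()['wrist_force']); p,d=save('wrist','w2')
C=cloud('wrist',d,M)
ok=(d>0)&(C[...,1]>60)&(C[...,1]<228)&(C[...,0]>415)
import collections
for z0,z1 in((28,36),(40,80)):
    k=ok&(C[...,2]>z0)&(C[...,2]<z1); q=C[k&(C[...,0]<500)]
    for y in range(70,220,15):
        s=q[(q[:,1]>y)&(q[:,1]<y+15)]
        if len(s): print(z0,y,len(s),s.min(0).round(1),s.max(0).round(1))
a=cv2.imread('pics/s2.png')[130:250,230:370]; cv2.imwrite('pics/both.png',np.hstack([cv2.resize(a,(400,343)),cv2.resize(p,(390,343))]))
E
```

```text
time: 5.53
tool_pos: [563.3, 158.9, 10.0]
ee_rot: [-0.0, 0.023, 1.0, -0.0]
wrist_force: [0.1, -0.4, -0.9]
opening: 0.408
finger_force: 20.0
[[-0.999, 0.043, -0.0, 563.344], [0.043, 0.999, -0.0, 158.965], [0.0, -0.0, -1.0, 10.026], [0.0, 0.0, 0.0, 1.0]] [ 0.02540836  0.03875408 -1.69093856]
28 145 1442 [467.5 146.2  28. ] [500. 160.  36.]
28 160 1771 [468.6 160.   28. ] [500. 175.  36.]
28 175 122 [468.8 175.   28.1] [499.7 181.1  35.8]
40 145 2628 [450.2 145.5  40. ] [500.  160.   44.3]
40 160 2840 [450.7 160.   40. ] [499.9 175.   44.4]
40 175 1240 [451.4 175.   40. ] [469.  182.1  44.3]
```

View pics/both.png

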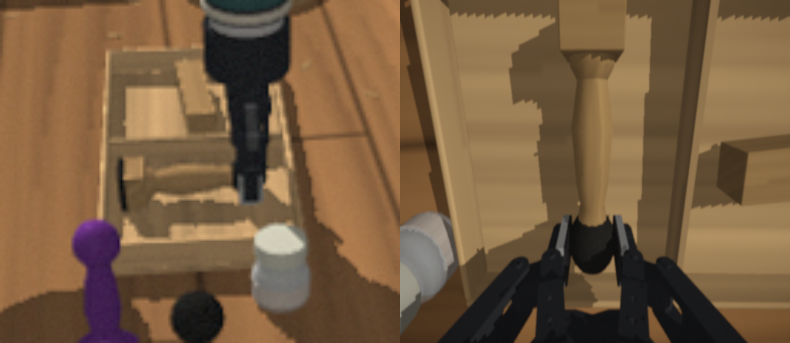

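The picture shows the stick held level and its sole square to the near wall, about 10 mm from it. Next I press it gently on the wall.

```bash
python3 -m inch '[[0.3,0,0,0],[0.6,0,0,0],[0.8,0,0,0],[0.9,0,0,0],[0.9,0,0,0],[0.9,0,0,0],[0.9,0,0,0],[0.9,0,0,0]]'
python3 -m inch '[[0.1,0,0,0],[0.1,0,0,0],[0.2,0,0,0],[0.2,0,0,0],[0.3,0,0,0],[0.3,0,0,0],[0.3,0,0,0],[0.3,0,0,0]]'
```

```text
time: 6.3
tool_pos: [554.8, 159.1, 10.3]
ee_rot: [0.0, 0.022, 1.0, 0.0]
wrist_force: [-0.4, -0.0, 0.1]
opening: 0.406
finger_force: 20.0
time: 6.97
tool_pos: [551.9, 159.2, 10.4]
ee_rot: [0.0, 0.022, 1.0, 0.0]
wrist_force: [2.0, -0.4, -0.7]
opening: 0.405
finger_force: 20.0
```

```bash
python3 -m inch '[[0.2,0,0,0],[0.3,0,-0.1,0],[0.4,0,-0.4,0],[0.4,0,-0.7,0],[0.5,0,-1,0],[0.5,0,-1.3,0],[0.5,0,-1.3,0],[0.5,0,-1.3,0]]'
python3 - <<'E'
from h import *
p,d=save('wrist','w3');M=T();C=cloud('wrist',d,M)
def tilt(C,d,M):
    # stem/block top ridge line along tool x near tool y=0
    L=(C-M[:3,3])@M[:3,:3]; k=(d>0)&(abs(L[...,1])<3)&(L[...,0]>30)&(L[...,0]<118)&(C[...,2]>15)
    for x in range(30,120,12):
        s=L[k&(L[...,0]>=x)&(L[...,0]<x+12)]
        if len(s): print(x,len(s),(s.min(0)+M[2,3]*0).round(1)[2],'worldz',M[2,3]-s[:,2].min().round(1))
tilt(C,d,M)
E
```

```text
time: 7.63
tool_pos: [550.8, 159.3, 24.9]
ee_rot: [0.004, 0.023, 1.0, 0.001]
wrist_force: [8.1, -1.2, -0.7]
opening: 0.407
finger_force: 20.1
30 381 -25.5 worldz 50.29834832968879
42 432 -24.7 worldz 49.49834832968879
54 458 -24.5 worldz 49.29834832968879
66 480 -22.1 worldz 46.89834832968879
78 486 -18.5 worldz 43.29834832968879
90 583 -22.4 worldz 47.198348329688784
102 617 -21.8 worldz 46.59834832968879
114 131 -19.8 worldz 44.59834832968879
```

```bash
python3 -m inch '[[0.15,0,-0.5,0],[0.3,0,-1,0],[0.5,0,-1.5,0],[0.7,0,-1.95,0],[0.95,0,-2.4,0],[1.2,0,-2.85,0],[1.5,0,-3.3,0],[1.75,0,-3.7,0]]'
cat >> h.py <<'E'
def tilt(f):
    p,d=save('wrist',f);M=T();C=cloud('wrist',d,M)
    L=(C-M[:3,3])@M[:3,:3]; k=(d>0)&(abs(L[...,1])<3)&(L[...,0]>14)&(L[...,0]<118)&(C[...,2]>12)
    for x in range(14,118,8):
        s=C[k&(L[...,0]>=x)&(L[...,0]<x+8)][:,2]
        if len(s): print(x,len(s),s.min().round(1),np.median(s).round(1),s.max().round(1))
    print(M[:3,3],state()['wrist_force'])
E
python3 -c "
from h import *
tilt('w4')"
```

```text
time: 8.35
tool_pos: [535.1, 160.5, 63.0]
ee_rot: [0.006, 0.023, 1.0, 0.001]
wrist_force: [10.8, -1.2, 3.4]
opening: 0.411
finger_force: 20.5
14 269 76.5 79.7 85.4
22 232 74.7 76.7 79.5
30 235 69.9 74.1 76.6
38 246 66.7 70.6 73.7
46 236 63.9 67.1 69.9
54 247 58.3 62.8 67.4
62 227 49.7 56.3 60.8
70 206 48.5 50.5 53.7
78 205 48.3 50.3 52.7
86 230 46.3 50.5 53.0
94 209 42.7 45.9 49.1
102 119 40.0 42.4 45.2
[534.6355231  160.72755082  63.61687022] [8.16191158 0.33146711 2.77991708]
```

```bash
python3 -m inch '[[0.3,0,-0.4,0],[0.6,0,-0.8,0],[0.95,0,-1.2,0],[1.3,0,-1.55,0],[1.7,0,-1.9,0],[2.1,0,-2.25,0],[2.5,0,-2.6,0],[2.9,0,-2.9,0]]'
python3 -c "
from h import *
tilt('w5')"
```

```text
time: 9.07
tool_pos: [507.6, 162.0, 93.1]
ee_rot: [0.008, 0.023, 1.0, 0.002]
wrist_force: [11.2, -0.5, 8.0]
opening: 0.404
finger_force: 19.1
14 233 94.9 99.0 103.8
22 239 87.6 92.6 96.7
30 224 80.3 85.4 90.0
38 213 69.2 77.5 83.2
46 192 57.4 65.0 72.4
54 141 54.4 57.3 59.8
62 148 52.1 55.0 57.6
70 142 43.4 48.4 54.8
78 78 38.3 41.3 44.6
[506.7188819  162.12313901  93.47550141] [ 9.59146294 -2.01509648  9.07684302]
```

```bash
python3 -m inch '[[0.1,0,-0.5,0],[0.4,0,-0.8,0],[0.8,0,-1.05,0],[1.2,0,-1.3,0],[1.6,0,-1.5,0],[2,0,-1.7,0],[2.3,0,-1.8,0],[2.5,0,-1.9,0]]'
python3 -c "
from h import *
tilt('w6'); save('side','s6')
a=cv2.imread('pics/s6.png')[110:250,230:370]; p=cv2.imread('pics/w6.png');cv2.imwrite('pics/both2.png',np.hstack([cv2.resize(a,(400,400)),cv2.resize(p,(390,400))]))"
```

```text
time: 9.78
tool_pos: [479.1, 163.2, 110.8]
ee_rot: [0.004, 0.023, 1.0, 0.001]
wrist_force: [5.7, -1.1, 7.2]
opening: 0.394
finger_force: 18.5
14 249 92.0 99.8 107.4
22 229 72.6 86.0 94.7
30 179 59.1 63.2 75.2
38 135 54.5 57.5 61.0
46 128 38.8 47.5 55.7
54 16 36.0 37.9 39.2
[478.62319215 163.41595925 110.83587708] [ 4.96655648 -0.51744116  8.74239884]
```

View pics/both2.png

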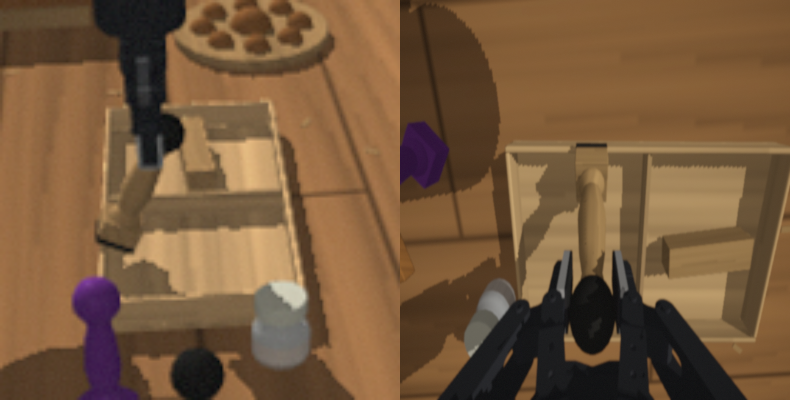

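The picture shows the stick leaning about 40° from vertical, its sole on the wall. The ball looks displaced behind the pads, so I measure by how much.

```bash
cat >> h.py <<'E'
def ball(f):
    p=cv2.imread(f'pics/{f}.png');d=np.load(f'pics/{f}.npy'); M=T(); L=(cloud('wrist',d,M)-M[:3,3])@M[:3,:3]
    k=(p.max(2)<60)&(d>0)&(abs(L[...,1])<9)&(abs(L[...,0])<45)&(L[...,2]>-60)&(L[...,2]<10)
    q=L[k]; A=np.c_[2*q,np.ones(len(q))]; s=np.linalg.lstsq(A,(q**2).sum(1),rcond=None)[0]
    c=s[:3]; 
    from scipy.optimize import least_squares
    r=least_squares(lambda c:np.linalg.norm(q-c,axis=1)-18,[0,0,-19],loss='soft_l1')
    print('ball tool',c.round(1),np.sqrt(s[3]+c@c).round(1),r.x.round(1),'rms',np.sqrt(np.mean(r.fun**2)).round(2),len(q),q.min(0).round(),q.max(0).round())
E
python3 -c "
from h import *
ball('w6');ball('w5')"
```

```text
ball tool [-12.4   0.6 -23.2] 17.4 [-12.8   0.6 -22.6] rms 0.53 3113 [-22.  -9. -42.] [  6.   9. -11.]
ball tool [ -9.2   0.6 -21. ] 17.3 [ -9.7   0.6 -20.3] rms 0.53 2964 [-19.  -9. -39.] [ 10.   9. -13.]
```

```bash
python3 -m inch '[[-0.2,0,-0.2,0],[-0.3,0,-0.5,0],[-0.3,0,-1,0],[-0.3,0,-2,0],[-0.3,0,-3.5,0],[-0.3,0,-5,0],[-0.3,0,-6.5,0],[-0.3,0,-7.5,0]]'
python3 -c "
from h import *
tilt('w7'); ball('w7')
d=np.load('pics/scene.npy'); C=cloud('scene',d)
k=(d>0)&(C[...,2]>8)
H,a,b=np.histogram2d(C[k][:,0],C[k][:,1],bins=[np.arange(380,680,20),np.arange(-380,640,20)])
for i in range(len(H)): print(int(a[i]),''.join('#' if h>0 else '.' for h in H[i]))
"
```

```text
time: 10.55
tool_pos: [478.1, 162.6, 184.9]
ee_rot: [0.0, 0.022, 1.0, 0.0]
wrist_force: [0.0, 0.5, -0.6]
opening: 0.393
finger_force: 20.1
14 257 176.6 183.1 189.7
22 211 167.5 173.0 178.9
30 215 149.6 160.6 169.3
38 159 140.7 143.7 152.8
46 137 137.4 139.9 143.4
54 151 126.3 132.9 140.6
62 59 120.8 123.9 127.1
[479.18219435 163.01432293 186.34604358] [1.40942532 1.2076299  0.34455692]
ball tool [-12.5   0.6 -22.7] 17.4 [-12.9   0.6 -22.1] rms 0.52 3079 [-23.  -9. -42.] [  6.   9. -13.]
380 ........###....................................#..
400 ................##................................
420 ..........###..###....#################...........
440 ....#.###.###..###....##################..........
460 .############........###################..........
480 .#####.######........###################..........
500 .#############.......###################..........
520 .#############.......###################........##
540 .############.....######################......####
560 .#######..........######################......####
580 ..##..............######################.....#####
600 .....................###################.....#####
620 .............................................#####
640 .............................................#####
```

```bash
python3 -m inch '[[-0.5,1,0,0],[-1,3.5,0,0],[-2,6,0,0],[-2.5,8.5,0,0],[-3,11,0,0],[-3.5,13.5,0,0],[-4,16,0,0],[-4.5,18,0,0]]'
python3 -m inch '[[0,2,0,0],[0,4,0,0],[0,6.5,0,0],[0,9,0,0],[0,11,0,0],[0,12.5,0,0],[0,13.3,0,0],[0,13.3,0,0]]'
python3 -m inch '[[0,0,1,0],[0,0,2.5,0],[0,0,4.5,0],[0,0,6.5,0],[0,0,8,0],[0,0,8.8,0],[0,0,9,0],[0,0,9,0]]'
python3 -c "
from h import *
tilt('w8'); ball('w8')"
```

```text
time: 11.27
tool_pos: [530.4, 343.3, 181.6]
ee_rot: [-0.001, 0.021, 1.0, -0.0]
wrist_force: [-0.0, 0.3, 0.2]
opening: 0.396
finger_force: 20.1
time: 11.93
tool_pos: [535.6, 475.7, 181.4]
ee_rot: [-0.001, 0.021, 1.0, -0.0]
wrist_force: [-0.6, -1.4, -0.9]
opening: 0.394
finger_force: 20.1
time: 12.6
tool_pos: [537.3, 472.6, 92.8]
ee_rot: [-0.0, 0.023, 1.0, -0.0]
wrist_force: [-0.1, -0.4, -0.8]
opening: 0.393
finger_force: 20.1
14 255 83.3 90.6 96.5
22 218 74.0 80.1 86.4
30 219 56.2 67.6 76.4
38 152 48.1 51.0 57.9
46 139 44.1 47.1 49.9
54 150 30.6 39.8 46.8
62 56 27.3 30.8 33.1
[537.73324504 473.16886312  93.8115143 ] [ 0.13466024  0.2498161  -0.13575505]
ball tool [-12.4   0.5 -22.6] 17.3 [-12.9   0.5 -22. ] rms 0.52 3068 [-22.  -9. -41.] [  6.   9. -14.]
```

```bash
python3 -m inch '[[0,0,0.4,0],[0,0,0.8,0],[0,0,1,0],[0,0,1.1,0],[0,0,1.2,0],[0,0,1.2,0],[0,0,1.2,0],[0,0,1.2,0]]'
python3 -c "
from h import *
tilt('w9'); ball('w9')"
```

```text
time: 13.32
tool_pos: [540.8, 473.8, 84.5]
ee_rot: [0.003, 0.023, 1.0, 0.002]
wrist_force: [2.7, -0.9, 7.5]
opening: 0.391
finger_force: 20.0
14 261 76.3 83.0 89.1
22 220 66.7 73.5 79.3
30 212 52.9 63.4 69.9
38 174 41.1 46.5 55.7
46 135 37.5 40.6 43.3
54 150 29.5 36.0 41.2
62 110 21.1 25.3 31.3
[540.78292566 473.84077056  84.48983478] [ 3.53307139 -0.88717266  6.86915623]
ball tool [-12.5   0.5 -22.6] 17.4 [-13.    0.5 -22. ] rms 0.53 3060 [-22.  -9. -41.] [  6.   9. -14.]
```

```bash
python3 -m inch '[[0.4,0,-0.2,0],[0.8,0,-0.4,0],[1.2,0,-0.6,0],[1.7,0,-0.75,0],[2.2,0,-0.9,0],[2.7,0,-1,0],[3.1,0,-1.1,0],[3.1,0,-1.1,0]]'
python3 -c "
from h import *
tilt('w10'); ball('w10')"
```

```text
time: 14.03
tool_pos: [505.6, 475.3, 93.3]
ee_rot: [0.0, 0.022, 1.0, 0.001]
wrist_force: [1.6, -0.9, 4.8]
opening: 0.385
finger_force: 18.6
14 283 37.3 57.4 72.0
22 102 31.8 36.1 40.2
30 135 12.2 24.5 34.3
[506.0931145  475.14237731  93.23329076] [ 0.91623025 -0.16886235  5.88098749]
ball tool [-14.2   0.6 -24.3] 17.5 [-14.7   0.6 -23.8] rms 0.52 3184 [-24.  -9. -43.] [  4.   9. -11.]
```

```bash
python3 -m inch '[[0.4,0,0,0],[0.9,0,-0.05,0],[1.4,0,-0.1,0],[1.9,0,-0.1,0],[2.4,0,-0.1,0],[2.8,0,-0.05,0],[3.2,0,0,0],[3.2,0,0,0]]'
python3 -c "
from h import *
tilt('w11'); ball('w11'); save('side','s11')
a=cv2.imread('pics/s11.png')[30:200,200:370]; p=cv2.imread('pics/w11.png');cv2.imwrite('pics/both3.png',np.hstack([cv2.resize(a,(400,400)),cv2.resize(p,(390,400))]))"
```

```text
time: 14.75
tool_pos: [472.5, 476.6, 92.4]
ee_rot: [-0.001, 0.022, 1.0, -0.0]
wrist_force: [-0.6, -1.0, 6.3]
opening: 0.345
finger_force: 17.1
[472.93481943 476.44951209  92.44149289] [-0.43225677 -1.16609978  6.08954097]
ball tool [-18.5   0.5 -25.9] 17.8 [-18.7   0.5 -25.8] rms 0.59 3087 [-24.  -9. -45.] [-0.  9. -3.]
```

View pics/both3.png

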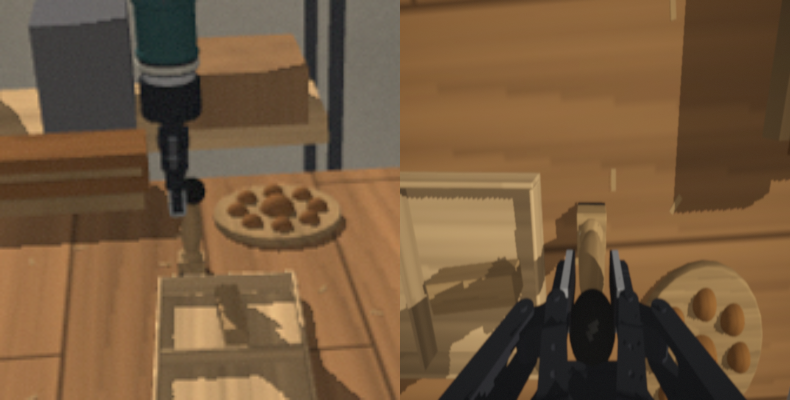

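The picture shows the stick almost upright on the bench, but the ball sits at the pad edge, about 19 mm off centre. I release it so it stands on its sole, re-centre the gripper and pinch again.

```bash
python3 -m inch '[[0,0,0,0],[0,0,0,0],[0,0,0,0],[0,0,0,0],[0,0,0,0],[0,0,0,0],[0,0,0,0],[0,0,0,0]]' 0.7 20
python3 -c "
from h import *
tilt('w12'); ball('w12')
p,d=save('side','s12'); C=cloud('side',d)
k=(d>0)&(abs(C[...,1]-476)<30)&(abs(C[...,0]-490)<40)&(C[...,2]>8)
for z in range(5,140,12):
    s=C[k&(C[...,2]>z)&(C[...,2]<z+12)]
    if len(s): print(z,len(s),s.min(0).round(),s.max(0).round())
"
```

```text
time: 15.52
tool_pos: [474.3, 476.0, 92.2]
ee_rot: [-0.0, 0.022, 1.0, -0.0]
wrist_force: [0.1, 0.1, -0.3]
opening: 0.698
finger_force: 0.0
[474.26918344 476.00165005  92.26500433] [-0.14420215  1.23877642  0.56277129]
ball tool [ -6.5  -0.3 -25.4] 18.1 [ -6.4  -0.3 -25.6] rms 0.61 3313 [-16.  -9. -45.] [13.  9.  0.]
5 31 [466. 449.   8.] [502. 487.  16.]
17 55 [466. 450.  18.] [500. 487.  29.]
29 31 [471. 458.  29.] [494. 474.  41.]
41 25 [469. 457.  42.] [494. 473.  52.]
53 33 [469. 456.  53.] [495. 473.  65.]
65 32 [470. 457.  65.] [495. 473.  77.]
77 24 [471. 457.  77.] [493. 471.  88.]
89 10 [484. 461.  90.] [491. 479. 100.]
101 10 [484. 455. 103.] [494. 467. 113.]
113 19 [469. 451. 113.] [498. 505. 125.]
125 21 [466. 456. 125.] [496. 505. 134.]
```

```bash
python3 -m inch '[[-0.2,0,-0.1,0],[-0.4,0,-0.2,0],[-0.6,0,-0.4,0],[-0.65,0,-0.4,0],[-0.65,0,-0.4,0],[-0.65,0,-0.4,0],[-0.65,0,-0.4,0],[-0.65,0,-0.4,0]]'
python3 -m inch '[[0,0,0,0],[0,0,0,0],[0,0,0,0],[0,0,0,0],[0,0,0,0],[0,0,0,0],[0,0,0,0],[0,0,0,0]]' 0 40
python3 -m inch '[[0,0,0,0],[0,0,0,0],[0,0,0,0],[0,0,0,0],[0,0,0,0],[0,0,-0.2,0],[0,0,-0.8,0],[0,0,-1.5,0]]'
python3 -c "
from h import *
tilt('w13'); ball('w13')
# board geometry: side + scene
for n in('scene','side'):
    p=cv2.imread(f'pics/{n}.png'); d=np.load(f'pics/{n}.npy'); C=cloud(n,d)
    k=((d>0)&(abs(C[...,2]-18.5)<3)&(C[...,0]>420)&(C[...,0]<620)&(C[...,1]>-400)&(C[...,1]<-90))
    r=cv2.minAreaRect(C[k][:,:2].astype(np.float32)); print(n,r)
    h=cv2.cvtColor(p,cv2.COLOR_BGR2HSV)
    m=k&(h[...,1]<60)&(h[...,2]>110); print('paper',m.sum(),cv2.minAreaRect(C[m][:,:2].astype(np.float32)),C[m].mean(0))
"
```

```text
time: 16.28
tool_pos: [480.6, 475.7, 96.2]
ee_rot: [-0.0, 0.022, 1.0, -0.0]
wrist_force: [0.9, -1.3, 0.3]
opening: 0.702
finger_force: 0.0
time: 16.95
tool_pos: [480.8, 475.8, 96.5]
ee_rot: [0.0, 0.022, 1.0, 0.0]
wrist_force: [-0.7, -1.5, 2.5]
opening: 0.399
finger_force: 39.7
time: 17.62
tool_pos: [480.2, 475.3, 110.7]
ee_rot: [-0.001, 0.022, 1.0, -0.001]
wrist_force: [0.2, -0.1, -0.2]
opening: 0.393
finger_force: 39.8
14 78 19.7 34.1 136.8
[481.17423317 476.20692319 112.91727036] [0.07304382 0.58207076 0.48793109]
ball tool [ -4.2   0.6 -20.8] 18.1 [ -4.1   0.5 -20.9] rms 0.6 3116 [-14.  -9. -40.] [15.  9.  3.]
scene ((508.2043762207031, -236.570068359375), (112.69740295410156, 230.61001586914062), 11.625815391540527)
paper 174 ((521.5863647460938, -305.03399658203125), (47.384498596191406, 45.30638122558594), 12.79116153717041) [ 521.38517088 -304.64552776   18.87550403]
side ((506.8973083496094, -238.36163330078125), (110.15437316894531, 232.2707977294922), 11.954465866088867)
paper 295 ((522.2227172851562, -305.26519775390625), (43.52850341796875, 44.13892364501953), 13.373422622680664) [ 524.17567865 -303.67782462   18.31457277]
```

```bash
python3 -m inch '[[0,0,-1,0],[0,0,-3.5,0],[0,0,-6.5,0],[0,-1,-9.5,0],[0,-3,-12.5,0],[-0.2,-5.5,-15.5,0],[-0.5,-8.5,-18,0],[-1,-11.5,-18.9,0]]'
python3 -m inch '[[-0.5,-3.2,0,0],[-1,-6.4,0,0],[-1.5,-9.6,0,0],[-2,-12.8,0,0],[-2.5,-16,0,0],[-3,-19.2,0,0],[-3,-22.4,0,0],[-3,-25.6,0,0]]'
python3 -m inch '[[0,-3.2,0,0],[-0.4,-6.4,0,0],[-0.8,-9.6,0,0],[-1.2,-12.8,0,0],[-1.6,-16,0,0],[-2,-19.2,0,0],[-2.4,-22.4,0,0],[-2.8,-25.4,0,0]]'
python3 -c "
from h import *
print(T().round(3).tolist(),state()['joints'].round(2))"
```

```text
time: 18.33
tool_pos: [486.4, 360.7, 305.5]
ee_rot: [0.003, 0.022, 1.0, 0.003]
wrist_force: [1.0, -0.8, -0.6]
opening: 0.397
finger_force: 39.9
time: 19.0
tool_pos: [503.9, 101.6, 301.1]
ee_rot: [0.0, 0.023, 1.0, 0.0]
wrist_force: [0.1, -0.4, -0.6]
opening: 0.399
finger_force: 39.9
time: 19.67
tool_pos: [520.4, -153.6, 301.2]
ee_rot: [0.001, 0.023, 1.0, 0.0]
wrist_force: [0.2, 0.3, -0.7]
opening: 0.398
finger_force: 39.9
[[-0.999, 0.045, 0.001, 520.382], [0.045, 0.999, 0.0, -153.613], [-0.001, 0.0, -1.0, 301.236], [0.0, 0.0, 0.0, 1.0]] [-0.19  0.22  0.49  1.81 -0.12  1.13  1.87]
```

```bash
python3 -m inch '[[-0.1,-2,0,0.1],[-0.2,-4,0,0.2],[-0.3,-6.5,0,0.31],[-0.4,-9,0,0.42],[-0.5,-11.5,0,0.53],[-0.7,-13.5,0,0.64],[-0.8,-15,0,0.75],[-0.8,-15.2,0,0.86]]'
python3 -m inch '[[0,0,0,0.1],[0,0,0,0.2],[0,0,0,0.3],[0,0,0,0.4],[0,0,0,0.46],[0,0,0,0.46],[0,0,0,0.46],[0,0,0,0.46]]'
cat >> h.py <<'E'
def look(f):
    M=T();p,d=save('wrist',f); C=cloud('wrist',d,M); h=cv2.cvtColor(p,cv2.COLOR_BGR2HSV)
    k=(d>0)&(abs(C[...,2]-18)<6)&(np.hypot(C[...,0]-522,C[...,1]+306)<45)&(h[...,1]<60)&(h[...,2]>60)
    if k.sum(): print('paper',k.sum(),C[k].mean(0).round(1),cv2.minAreaRect(C[k][:,:2].astype(np.float32)))
    print(M.round(3).tolist(),state()['joints'].round(2)); ball(f); return p,d,C,M
E
python3 -c "
from h import *
look('w14'); save('side','s14'); 
a=cv2.imread('pics/s14.png')[130:380,230:430]; p=cv2.imread('pics/w14.png');cv2.imwrite('pics/both4.png',np.hstack([cv2.resize(a,(320,400)),cv2.resize(p,(480,400))]))"
```

```text
time: 20.33
tool_pos: [520.8, -307.4, 301.2]
ee_rot: [0.001, 0.442, 0.897, -0.001]
wrist_force: [-0.7, -0.4, -0.4]
opening: 0.4
finger_force: 39.9
time: 21.0
tool_pos: [521.9, -303.8, 300.6]
ee_rot: [0.0, 0.63, 0.777, 0.0]
wrist_force: [-0.6, -0.4, -0.6]
opening: 0.397
finger_force: 39.9
paper 1026 [ 520.7 -304.5   19.2] ((521.231689453125, -304.7964782714844), (44.52582931518555, 46.120025634765625), 10.839387893676758)
[[-0.206, 0.978, 0.0, 521.889], [0.978, 0.206, 0.0, -303.752], [0.0, 0.001, -1.0, 300.617], [0.0, 0.0, 0.0, 1.0]] [-0.13  0.39  0.8   1.68 -0.3   1.19  0.95]
ball tool [ -3.6  -0.1 -21.6] 17.4 [ -4.   -0.1 -21. ] rms 0.52 3148 [-17.  -9. -40.] [ 15.   9. -16.]
```

View pics/both4.png

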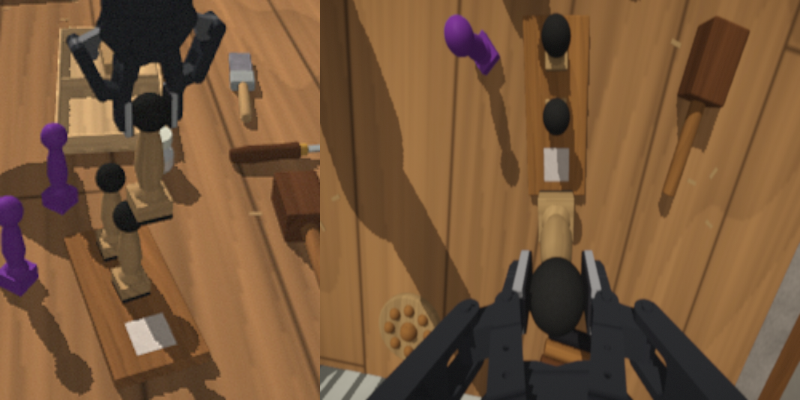

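The picture shows the stick held upright above and in front of the paper, square with the board. I descend part of the way and check the tilt.

```bash
python3 -m inch '[[0.1,-0.1,1.5,0],[0.2,-0.1,4,0],[0.25,-0.1,7,0],[0.25,-0.1,10,0],[0.25,-0.1,12.5,0],[0.25,-0.1,14.5,0],[0.25,-0.1,15.8,0],[0.25,-0.1,16.5,0]]'
python3 -m inch '[[0,0,0,0],[0,0,0,0],[0,0,0,0],[0,0,0,0],[0,0,0,0],[0,0,0,0],[0,0,0,0],[0,0,0,0]]'
python3 -c "
from h import *
p,d,C,M=look('w15')
L=(C-M[:3,3])@M[:3,:3]
k=(d>0)&(abs(L[...,1])<30)&(L[...,0]>-30)&(L[...,0]<45)&(C[...,2]>30)&(C[...,2]<75)
for z in range(35,75,5):
    s=L[k&(C[...,2]>z)&(C[...,2]<z+5)]
    if len(s): print('w',z,len(s),s.min(0).round(1),s.max(0).round(1))
for n in('side','scene'):
    p,d=save(n,n+'15'); L=(cloud(n,d)-M[:3,3])@M[:3,:3]
    k=(d>0)&(abs(L[...,1])<30)&(abs(L[...,0])<32)
    for z in range(-40,120,10):
        s=L[k&(L[...,2]>z)&(L[...,2]<z+10)]
        if len(s)>5: print(n,z,len(s),s.min(0).round(1)[:2],s.max(0).round(1)[:2])
"
```

```text
time: 21.77
tool_pos: [519.7, -301.2, 133.6]
ee_rot: [-0.001, 0.631, 0.776, -0.0]
wrist_force: [0.4, 0.1, -1.2]
opening: 0.398
finger_force: 39.9
time: 22.43
tool_pos: [520.5, -301.6, 135.5]
ee_rot: [0.0, 0.631, 0.776, 0.0]
wrist_force: [0.7, -0.1, -1.2]
opening: 0.396
finger_force: 39.9
paper 758 [ 520.7 -290.2   19.1] ((521.3682250976562, -304.25921630859375), (45.89959716796875, 44.67219924926758), 11.642723083496094)
[[-0.205, 0.979, 0.0, 520.484], [0.979, 0.205, -0.0, -301.612], [-0.0, 0.0, -1.0, 135.523], [0.0, 0.0, 0.0, 1.0]] [-0.04  0.57  0.69  1.84 -0.46  0.89  1.07]
ball tool [ -3.5  -0.1 -21.7] 17.3 [ -4.   -0.2 -21. ] rms 0.53 3083 [-14.  -9. -41.] [ 15.   9. -16.]
w 40 58 [ 13.8 -18.1  90.5] [14.8 16.5 93.6]
w 45 74 [ 14.1 -18.6  85.7] [14.7 16.3 90.5]
w 50 89 [ 14.  -18.4  80.6] [15.  16.7 85.5]
w 55 86 [ 13.9 -18.6  75.6] [14.9 16.4 80.4]
w 60 756 [-20.7 -18.8  70.5] [14.9 17.1 75.4]
w 65 253 [-12.4 -18.   65.5] [14.6 16.1 70.5]
w 70 185 [ -3.4 -12.9  60.6] [10.2 11.4 65.5]
side -40 281 [-21.8 -30. ] [10.4 29.1]
side -30 195 [-23.9 -29.2] [ 7.3 29.5]
side -20 113 [-23.
[... 331 characters left out ...]
4.3 -19.9] [14.4 16.1]
side 80 93 [-23.5 -20.1] [12.3 16.4]
side 90 63 [-23.6 -19.8] [11.5 16.6]
side 110 576 [-32. -30.] [31.8 29.9]
scene -40 36 [ -3.7 -23.1] [12.7 24.1]
scene -30 39 [ -6.7 -21.7] [14.1 30. ]
scene -20 26 [ -3.7 -21. ] [13.  29.7]
scene -10 7 [  5.7 -19. ] [11.7 23.3]
scene 0 7 [ 4.9 -4.7] [7.9 2.5]
scene 10 19 [-11.7  -2.9] [10.2 12.4]
scene 20 27 [-12.3  -5.5] [ 9.9 12.8]
scene 30 29 [-16.   -5.3] [10.9 14.9]
scene 40 15 [-12.    0.3] [ 9.4 14.8]
scene 50 12 [-7.6 -0.1] [ 7.  11.3]
scene 60 47 [-18.8 -14.9] [15.2 15.4]
scene 70 75 [-22.2 -18.9] [15.5 19. ]
scene 80 40 [-21.  -18.1] [15.5 20.9]
scene 90 17 [-19.1 -14.1] [14.6 17.6]
scene 110 249 [-31.7 -29.5] [31.8 29.8]
```

```bash
python3 -m inch '[[0,0.05,0.5,0],[0,0.1,1,0],[0,0.1,1.5,0],[0,0.1,1.8,0],[0,0.1,2,0],[0,0.1,2.1,0],[0,0.1,2.15,0],[0,0.1,2.15,0]]'
python3 -c "
from h import *
print(T()[:3,3],state()['wrist_force'])"
```

```text
time: 23.25
tool_pos: [521.3, -302.1, 114.5]
ee_rot: [0.0, 0.631, 0.776, -0.0]
wrist_force: [-1.9, 0.3, 4.8]
opening: 0.399
finger_force: 40.4
[ 521.3025243  -302.13343153  114.54598711] [-1.92431623  0.34951773  4.83420466]
```

```bash
python3 -m inch '[[0,0,-0.1,0],[0,0,-0.1,0],[0,0,-0.1,0],[0,0,-0.1,0],[0,0,-0.1,0],[0,0,-0.1,0],[0,0,-0.1,0],[0,0,-0.1,0]]' 0.75 20
python3 -m inch '[[0,0,-0.3,0],[0,0,-1,0],[0,0,-2.5,0],[0,0,-4.5,0],[0,0,-7,0],[0,0,-10,0],[0,0,-13,0],[0,0,-15,0]]'
python3 -m inch '[[0,0,0,0],[0,0,0,0],[0,0,0,0],[0,0,0,0],[0,0,0,0],[0,0,0,0],[0,0,0,0],[0,0,0,0]]'
python3 -c "
from h import *
M=T();p,d=save('wrist','w16'); C=cloud('wrist',d,M); L=(C-M[:3,3])@M[:3,:3]
k=(d>0)&(C[...,2]>36)&(C[...,2]<42)&(np.hypot(C[...,0]-521,C[...,1]+305)<33); print(cv2.minAreaRect(C[k][:,:2].astype(np.float32)),k.sum())
k=(d>0)&(C[...,2]>105)&(C[...,2]<160)&(np.hypot(C[...,0]-521,C[...,1]+305)<30)&(p.max(2)<70); q=C[k]
from scipy.optimize import least_squares
print(len(q),least_squares(lambda c:np.linalg.norm(q-c,axis=1)-18,[521,-305,135]).x)
p,d=save('side','s16')
cv2.imwrite('pics/fin.png',cv2.resize(p[180:380,230:430],(600,600),interpolation=2))
print(state()['wrist_force'])"
```

```text
time: 23.92
tool_pos: [521.3, -301.4, 114.7]
ee_rot: [-0.0, 0.631, 0.776, 0.0]
wrist_force: [-0.2, 0.6, 0.4]
opening: 0.754
finger_force: 0.0
time: 24.58
tool_pos: [521.8, -302.3, 268.4]
ee_rot: [0.002, 0.631, 0.776, 0.001]
wrist_force: [-0.1, -0.0, -0.6]
opening: 0.749
finger_force: 0.0
time: 25.25
tool_pos: [521.2, -301.4, 264.4]
ee_rot: [-0.0, 0.631, 0.776, -0.0]
wrist_force: [1.2, 0.1, 0.0]
opening: 0.75
finger_force: 0.0
((520.3567504882812, -301.69952392578125), (35.38766098022461, 29.40485954284668), 13.474365234375) 88
1110 [ 520.83522958 -305.41909766  135.37921723]
[ 0.16672108  0.07938438 -0.66006464]
```

View pics/fin.png

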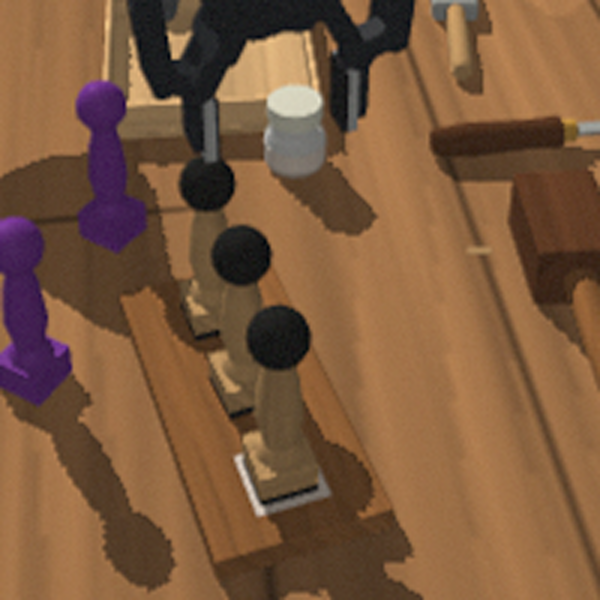

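The picture shows the stick standing released and square on the paper at about (280,470). Both posts are upright and the gripper is clear of everything.

```bash
python3 -c "
from workcell import *
print(sign_off())"
```

```text
the job is handed in; nothing more can be done
None
```

The stick now stands released on the paper square, ball up, within about 2 mm of its centre and square with the board, with both posts upright; the job was handed in after about 25 s of robot time, and `sign_off` returned no verdict.

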